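# Dispense a packer and set it against the saw sled's stop block

### The job

Push the dispenser's sprung paddle all the way in, just once, so that one wooden packer comes out, and let the paddle spring back. Then lay that packer flat on the crosscut sled with one long edge flush against the face of the dark stop block, within the block's ends. Leave the other packers in the magazine and do not disturb the things lying about.

Things in the scene. Friction and masses are not known exactly. Their poses are not given: they have to be found in the camera images.
- dispenser: Packer dispenser, fixed to the table, elsewhere each time: plywood board with an aluminium magazine. Origin: on the table under the magazine's middle; z up; x is the pushing direction, from paddle end (-x, towards the robot) to landing (+x). Board: x -110 to +90 mm, y +-62 mm, top 20 mm above the table. A 5 mm lip ends the board at x 86 to 90 mm; 14 mm high rails flank the slide.
- magazine (a point): Point on the dispenser's board in the middle of the magazine, 20 mm above the dispenser's origin, same axes. The magazine is an open-topped chute, x and y +-23.5 and +-33.5 mm over its walls, ending 84 mm above the table. It holds four stacked packers; a 19 mm high slot at the foot of its +x wall lets only the lowest out, onto the bare board beyond (the landing).
- slide (a joint): Push slide, metres: 0 = out, at rest; 0.048 = in, at its end stop (grows along the dispenser's +x). Sprung: about 5 N to start it, 11 N at the end. Its 11 mm thick tongue shoves the lowest packer through the slot; after the full stroke the packer lies wholly outside, centre 46 mm or slightly more along x from the dispenser's origin. Let go, the slide springs back and the stack drops by one.
- paddle (a point): On the slide's upright steel paddle: middle of its rear face, the face to push (it looks along the dispenser's -x). Paddle 50 mm wide (y), 8 mm thick, from 20.5 to 70.5 mm above the table; this point is 50 mm above the table and moves with the slide. At rest it is 88 mm along -x from the dispenser's origin.
- packer0: The lowest packer in the stack, the one that comes out: a plain beech slip 36 x 56 x 14 mm (its x, y, z), about 20 g. Origin: centre of its underside. It starts with its axes along the dispenser's and its underside 20 mm above the table.
- packer1: Another packer like it, number 2 from the bottom of the stack; stays in the magazine.
- packer2: Another packer like it, number 3 from the bottom of the stack; stays in the magazine.
- packer3: Another packer like it, number 4 from the bottom of the stack; stays in the magazine.
- sled: Crosscut sled, fixed to the table, elsewhere each time: plywood board 220 x 240 x 12 mm (x, y, z), an aluminium fence bar (20 mm thick, top 50 mm above the table) along its far (+x) edge, and before the fence's middle a dark hardwood stop block. Origin: on the table under the board's middle; x points from the open side to the fence.
- stop_foot (a point): Point where the stop block's face (looking along the sled's -x, roughly towards the robot) meets the board's top: middle of the 90 mm length, 12 mm above the table, 45 mm from the sled's origin along x. Axes as the sled's. The block is 35 mm thick, top 57 mm above the table, its black knob's top 69 mm.
- tape: Bystander: black tape measure, 70 x 32 x 62 mm, standing. Origin: centre of underside.
- screwdriver: Bystander: screwdriver with a black handle, lying on the table near the robot.
- glue: Bystander: white glue bottle, 56 mm across, 140 mm tall, standing. Origin: centre of underside.
- offcut: Bystander: wooden offcut 45 x 20 x 20 mm lying on the sled near a corner of its open side. Origin: centre of underside.
Not all that is in view belongs to the job. Leave any turquoise look-alike of the packer3 alone.

How it is judged:
By the outcome, as a careful person would: the job done as asked, in the order asked, and still so for the second after the job is handed in, with the robot touching nothing.
It also fails if it takes over 58 s, if anything falls off the work surface, if the arm or the gripper's body presses on something with over 40 N, if the wrist force passes 120 N, or if a joint passes its speed limit or range.

### The arm

A 6-joint arm with a two-finger parallel gripper is mounted at the origin on the work surface. World frame = base frame: x ahead of the robot, y to its left, z up, the work surface at z = 0. Lengths are in m, angles in rad, forces in N, time in s.
With the tool pointing down it reaches from about 0.325 to 0.775 m from the base axis. Payload 5.5 kg.
Tool frame: the origin (TCP) lies midway between the tips of the shut fingers; the grasp point (between the pads) lies 19 mm behind it; z points along the fingers, y is the line along which they close (so a half turn about z gives the same grasp; the last joint's range is limited). The gripper opens to 88 mm and grips with 3 to 60 N. Pads are 20 mm wide; open, the fingers measure 115 mm over their backs; the gripper's body (75 mm by 178 mm) begins 61 mm behind the grasp point.
Start: joints at [-1.288, 0.091, 1.231, -0, 1.82, -0.057], TCP at [0.2, -0.566, 0.223] pointing down, gripper open.
Joint ranges: [-2.87, 2.87], [-0.86, 2.18], [0.17, 2.46], [-1.51, 4.65], [0.06, 2.69], [-2.65, 2.65]. Speed limits (rad/s): [2.57, 2.57, 3.01, 3.14, 3.14, 3.14].

### API

Orientations are given as a unit quaternion [x, y, z, w].
In Python, from cell import readout, vision, hand_in, models gives the robot as it stands.
- The arm moves only by the tool move_arm, never from a script. Its arguments are lists of equal length, an entry for each row: "dp": the shift along the world's x, y, z in mm, a list of three; "rot": the turn, a rotation vector about the world's x, y, z in degrees, a list of three. In form: {"dp": [[tx, ty, tz], ...], "rot": [[ax, ay, az], ...]}. A call has 1 to 5 rows; each row shifts and turns the commanded pose from where the row before left it; what a row does not reach is not made up. A row lasts 1/10 s, in which the tool goes at most 50 mm and 8.59 degrees, less where a joint would pass 70% of its speed; a pose out of reach is approached as far as the arm can. A call with a gripper value outside its range is refused whole. "jaw" is the opening, from 0 (shut) to 1 (fully open), set as the call begins (left out, the last holds). The fingers move at their own pace and stop on an object; the grip force is fixed at half the most. Time passes only in rows, so rows that do not move let the fingers close. It gives the time, the measured TCP pose, the force, the opening and the grip force at its end, in the units of the state.
- readout.state(): the state, without advancing time (a new reading comes with each control period).
- vision.snapshot(name): name is "side" or "top" or "wrist"; returns the picture (420x560x3 uint8, red, green, blue); there is no depth.
- vision.camera_params(name): a dict with "camera_matrix" (3x3 intrinsics, pixels), "k1" (the pictures are not rectified: a ray, as slopes to the right and down, at radius r is drawn at 1 + k1 r^2 times it, then the intrinsics apply), "rvec" (rotation vector, rad) and "tvec" (3), from world to camera coordinates, as OpenCV has them. Camera axes: x right, y down, z forward; pixel columns grow to the right and rows downward; lengths in m; the calibration is good to about 2 mm. A picture is of the moment at which its call begins: read the wrist's pose just before it. camera_params takes no time and is no camera call; for the wrist camera it gives the pose at the moment of the call.
- hand_in(): hands the job in; it is judged then, once.
Trained networks look in the newest picture that a camera, given by its name, has taken for a name from the list of things; names that differ only in an ending like _2 or _b are one class to them, and where a whole thing is asked for, a point or a joint stands for the part that bears it (a point fixed in the world has none). Each returns a list of dicts, best first, with "score" (0 to 1); they miss things now and then, are a little off and sometimes report something else, mostly with a low value. They report only what shows in the picture. A call takes as long as a camera call. They do not tell look-alikes from the thing itself.
- models.regions_of(query, camera): "region" (420x560 bool, what is visible of it) and "extent" ([centre column, centre row, width, height] in pixels, round what is visible of it).
The state is a dict: "t": time; "q": joint angles; "joint_velocities": joint speeds; "joint_efforts": joint torques, N m; "position": TCP position; "ee_rot": TCP orientation; "wrist_force": force on the tool from outside, world axes, zero at the start; "moment": the same for the moment, N m; "opening": opening from 0.0 (shut) to 1.0 (fully open); "grasp_force": force on a finger pad.
Only numpy, scipy, OpenCV 4.12 (cv2) and the standard library are available. Lean on these libraries where they do the work, as an engineer would, in place of code of your own. Each camera call takes 0.05 s, during which the arm holds its last target. There are 200 camera calls.

## Working session

There is one attempt and no reset: what is moved stays moved. The work goes in short steps, Python scripts to look and compute and a tool call to move; the robot and the scene stay as the last step left them, time stands still between calls to the robot, and variables do not carry over. Pictures are saved under pics/ and viewed, at most 10 in all, crops included, and the job is handed in when it is done.

Besides the shell and the picture viewer there is one more tool, called as name(argument=value, ...) on one line, values as JSON. move_arm: Moves the arm, as the interface text tells. Its arguments: {"type":"object","properties":{"dp":{"type":"array"},"rot":{"type":"array"},"jaw":{"type":"number"}},"required":["dp","rot"]}

```bash
ls; mkdir -p pics
cat > h.py <<'E'
import numpy as np, cv2
from cell import readout, vision, models
def cam(n):
    p=vision.camera_params(n); return {k:np.array(v,float) for k,v in p.items()}
def ray(p,uv):
    K=p["camera_matrix"]; uv=np.atleast_2d(uv).astype(float)
    d=np.array([float(p["k1"]),0,0,0])
    n=cv2.undistortPoints(uv.reshape(-1,1,2),K,d).reshape(-1,2)
    R=cv2.Rodrigues(p["rvec"])[0]; t=p["tvec"].reshape(3)
    return -R.T@t, np.c_[n,np.ones(len(n))]@R
def onz(p,uv,z):
    o,d=ray(p,uv); return o+d*((z-o[2])/d[:,2])[:,None]
def proj(p,X):
    return cv2.projectPoints(np.atleast_2d(X).astype(float),p["rvec"],p["tvec"],p["camera_matrix"],np.array([float(p["k1"]),0,0,0]))[0].reshape(-1,2)
def snap(n,f=None):
    p=cam(n); im=vision.snapshot(n)
    if f: cv2.imwrite(f"pics/{f}.png",im[:,:,::-1])
    return p,im
E
python3 - <<'E'
from h import *
np.set_printoptions(precision=3,suppress=True)
print(readout.state())
for n in("top","side"):
    p,im=snap(n,n+"0"); print(n,ray(p,[[280,210]]))
    for q in("dispenser","magazine","paddle","packer3","sled","tape","glue","offcut","screwdriver"):
        for r in models.regions_of(q,n)[:3]: print(q,round(r["score"],2),np.round(r["extent"]), onz(p,[r["extent"][:2]],0.02) if n=="top" else "")
E
```

```text
pics
{'t': 0.0, 'q': array([-1.288,  0.092,  1.232, -0.   ,  1.82 , -0.057]), 'joint_velocities': array([-0.001, -0.001,  0.   ,  0.002,  0.001, -0.   ]), 'joint_efforts': array([  0.   , -44.645, -40.644,   0.07 ,   0.03 ,  -0.   ]), 'position': array([ 0.2  , -0.565,  0.222]), 'ee_rot': array([ 0.986,  0.169, -0.   , -0.001]), 'wrist_force': array([-0.105, -0.028, -0.984]), 'moment': array([ 0.018, -0.014,  0.002]), 'grasp_force': 0.0, 'opening': 1.001451391435295}
top (array([0.349, 0.017, 1.029]), array([[ 0.176, -0.031, -0.984]]))
dispenser 0.92 [370. 221.  63.  80.] [[ 0.495 -0.24   0.02 ]]
magazine 0.94 [370. 224.  67.  83.] [[ 0.487 -0.241  0.02 ]]
paddle 0.59 [377. 239.  28.  29.] [[ 0.449 -0.256  0.02 ]]
packer3 0.75 [374. 216.  25.  21.] [[ 0.508 -0.252  0.02 ]]
packer3 0.67 [363. 157.  17.  27.] [[ 0.664 -0.234  0.02 ]]
packer3 0.65 [314. 225.  25.  16.] [[ 0.488 -0.099  0.02 ]]
sled 0.94 [183. 218. 113. 104.] [[0.515 0.227 0.02 ]]
tape 0.64 [274. 228.  19.  29.] [[0.483 0.001 0.02 ]]
glue 0.92 [286. 175.  20.  31.] [[ 0.618 -0.033  0.02 ]]
offcut 0.61 [143. 242.  16.  16.] [[0.456 0.324 0.02 ]]
screwdriver 0.83 [275. 277.  18.  67.] [[0.363 0.001 0.02 ]]
side (array([0.21 , 0.954, 0.942]), array([[ 0.245, -0.709, -0.662]]))
dispenser 0.66 [324. 166.  76.  49.] 
dispenser 0.58 [345. 236.  66.  16.] 
magazine 0.61 [323. 169.  77.  50.] 
paddle 0.52 [341. 165.  27.  22.] 
packer3 0.73 [329. 142.  22.  10.] 
packer3 0.73 [344. 163.  21.  20.] 
packer3 0.66 [262. 160.  23.  15.] 
sled 0.91 [252. 295. 142. 124.] 
sled 0.19 [336. 234.  44.  14.] 
tape 0.87 [299. 222.  31.  31.] 
tape 0.3 [265. 331.  20.  22.] 
glue 0.97 [257. 193.  20.  52.] 
offcut 0.61 [322. 167.  78.  50.] 
offcut 0.6 [266. 329.  21.  23.] 
screwdriver 0.72 [349. 236.  66.  21.] 
screwdriver 0.66 [265. 331.  20.  21.]
```

View pics/top0.png

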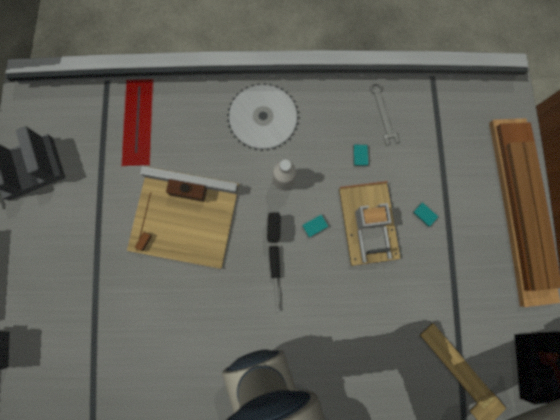

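View pics/side0.png

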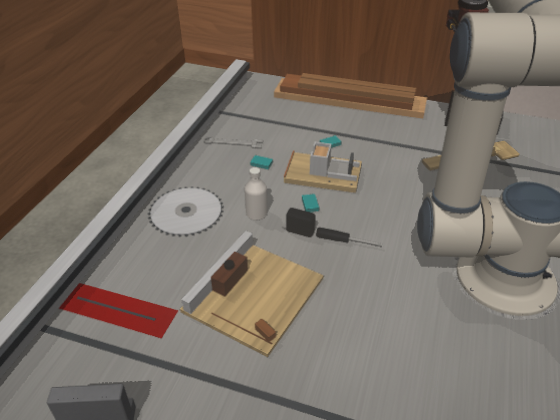

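The top view shows the dispenser at (370,222) with its magazine and orange-brown packer at (376,215). The sled is at (183,218) with its dark block at (187,190). Things that could be taken for the packer are the beech stack top in the magazine at (376,215) and turquoise slips at (361,155), (426,214) and (316,226). The description picks the one in the magazine, and I'll check that in a close crop.

```bash
cat > fit.py <<'E'
from h import *
from scipy.optimize import minimize
np.set_printoptions(precision=4,suppress=True)
def box(x0,x1,y0,y1,z0,z1): return np.array([[x,y,z] for x in(x0,x1) for y in(y0,y1) for z in(z0,z1)])
def T(P,v):
    c,s=np.cos(v[2]),np.sin(v[2]); return np.c_[P[:,0]*c-P[:,1]*s+v[0],P[:,0]*s+P[:,1]*c+v[1],P[:,2]]
PARTS={"dispenser":[box(-.11,.09,-.062,.062,0,.02),box(-.0235,.0235,-.0335,.0335,.02,.084),box(-.088,-.080,-.025,.025,.0205,.0705)],
"sled":[box(-.11,.11,-.12,.12,0,.012),box(.09,.11,-.12,.12,.012,.05),box(.045,.08,-.045,.045,.012,.057)]}
def render(name,v,p,s=4):
    m=np.zeros((420*s,560*s),np.uint8)
    for P in PARTS[name]:
        h=cv2.convexHull((proj(p,T(P,v))*s+s/2).astype(np.int32)); cv2.fillConvexPoly(m,h,255)
    return cv2.resize(m,(560,420),interpolation=cv2.INTER_AREA)/255.
def fit(name,p,reg,v0):
    r=cv2.GaussianBlur(reg.astype(float),(0,0),1.5)
    f=lambda x:((cv2.GaussianBlur(render(name,x*[1,1,10],p),(0,0),1.5)-r)**2).sum()
    s=np.array([v0[0],v0[1],v0[2]/10]); 
    o=minimize(f,s,method="Nelder-Mead",options=dict(initial_simplex=s+np.r_[np.zeros((1,3)),np.diag([.015,.015,.015])],xatol=1e-4,fatol=.05,maxiter=200))
    return o.x*[1,1,10],o.fun
E
python3 - <<'E'
from fit import *
p,im=snap("top")
crops=[]
for n,v0,c in(("dispenser",(.5,-.245,.1),(320,175)),("sled",(.51,.225,-.15),(120,160))):
    rs=models.regions_of(n,"top")
    v,e=fit(n,p,rs[0]["region"],v0); print(n,v,np.degrees(v[2]),e,rs[0]["region"].sum())
    big=cv2.resize(im,None,fx=4,fy=4,interpolation=cv2.INTER_CUBIC)
    for P in PARTS[n]:
        for q in proj(p,T(P,v))*4+2: cv2.circle(big,tuple(int(a) for a in q),3,(255,0,0),-1)
    x,y=c; crops.append(cv2.resize(big[y*4:(y+110)*4,x*4:(x+125)*4],(400,352)))
cv2.imwrite("pics/crop0.png",np.hstack(crops)[:,:,::-1])
s=readout.state(); pw=cam("wrist"); print(s["position"],ray(pw,[[280,210]]),pw["camera_matrix"][0,0])
E
```

```text
dispenser [ 0.5032 -0.2379  0.0983] 5.632487185985798 285.25040112822325 3593
sled [ 0.5157  0.2287 -0.2006] -11.493759033707612 269.0072072735863 8210
[ 0.2    -0.5657  0.2226] (array([ 0.271 , -0.5404,  0.3848]), array([[-0.2619, -0.1022, -0.9597]])) 368.5024308060021
```

View pics/crop0.png

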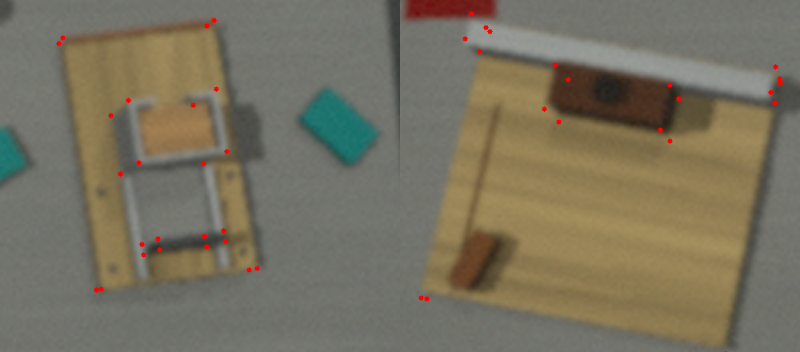

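The crop confirms the beech stack in the aluminium magazine at crop (177,127), with the paddle at crop (185,243) and the brown lip at its +x end. All the turquoise slips lie outside it. The sled shows its dark block at crop (612,95) and the offcut at crop (474,260). The fitted poses agree to within a few mm. I'm moving in for a wrist view.

move_arm(dp=[[24, 32, -2], [24, 32, -2], [24, 32, -2], [24, 32, -2], [24, 32, -2]], rot=[[0, 0, -1.4], [0, 0, -1.4], [0, 0, -1.4], [0, 0, -1.4], [0, 0, -1.4]], jaw=0)

```text
t: 1.65
position: [0.3207, -0.4044, 0.2127]
ee_rot: [0.994, 0.108, 0.0, 0.0]
wrist_force: [0.7, -0.2, 0.1]
opening: 0.584
grasp_force: 0.0
```

move_arm(dp=[[24, 32, -2], [24, 32, -2], [24, 32, -2], [24, 32, -2], [0, 0, 0]], rot=[[0, 0, -1.4], [0, 0, -1.4], [0, 0, -1.4], [0, 0, -1.4], [0, 0, 0]])

```text
t: 2.15
position: [0.4181, -0.2742, 0.2045]
ee_rot: [0.998, 0.062, 0.001, -0.001]
wrist_force: [-0.1, 0.1, -0.3]
opening: 0.128
grasp_force: 0.0
```

```bash
cat > look.py <<'E'
from fit import *
import sys
n,f=sys.argv[1],sys.argv[2]; v0=[float(a) for a in sys.argv[3:6]]
s=readout.state(); p,im=snap("wrist")
r=models.regions_of(n,"wrist")
if r:
    v,e=fit(n,p,r[0]["region"],v0); print(r[0]["score"],v,np.degrees(v[2]),e,r[0]["region"].sum())
else: v=np.array(v0); print("none")
big=cv2.resize(im,(784,588),interpolation=cv2.INTER_CUBIC)
for P in PARTS[n]:
    for q in proj(p,T(P,v))*1.4: cv2.circle(big,tuple(int(a) for a in q),2,(255,0,0),-1)
cv2.imwrite(f"pics/{f}.png",big[:,:,::-1]); print(s["t"],s["position"],np.degrees(2*np.arctan2(s["ee_rot"][1],s["ee_rot"][0])),s["opening"])
E
python3 look.py dispenser w1 .503 -.238 .098
```

```text
0.72 [ 0.5038 -0.2361  0.1003] 5.747584235517536 3687.5469923637866 23864
2.15 [ 0.4181 -0.2742  0.2045] 7.154537520232727 0.1275509817391687
```

View pics/w1.png

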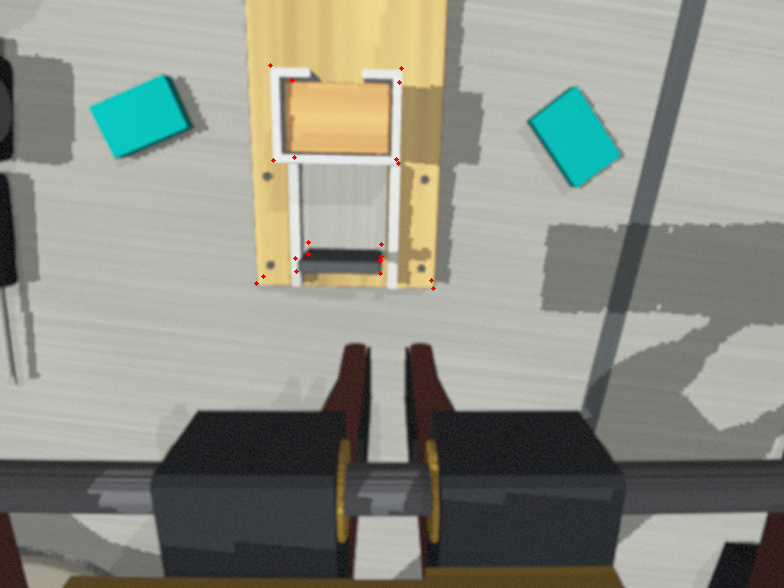

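The wrist view shows the magazine at (336,117) with the beech packer, and the paddle at (340,262). The turquoise slips stand apart at (140,116) and (575,137). The fit agrees with the top view to 2 mm. Next I go down behind the paddle.

move_arm(dp=[[-20, 12, -23], [-20, 13, -30], [0, 0, -40], [0, 0, -40], [0, 0, -30]], rot=[[0, 0, -1.4], [0, 0, 0], [0, 0, 0], [0, 0, 0], [0, 0, 0]])

```text
t: 2.75
position: [0.3743, -0.2534, 0.0393]
ee_rot: [0.999, 0.047, -0.001, -0.0]
wrist_force: [0.4, 0.2, 0.8]
opening: 0.005
grasp_force: 0.0
```

move_arm(dp=[[5, 0.5, 0], [0, 0, 0]], rot=[[0, 0, 0], [0, 0, 0]])

```text
t: 2.95
position: [0.381, -0.2531, 0.0424]
ee_rot: [0.999, 0.047, 0.0, 0.0]
wrist_force: [0.7, -0.0, 0.1]
opening: 0.003
grasp_force: 0.0
```

move_arm(dp=[[10, 3, 0], [9, 2, 0], [6, 0.6, 0], [6, 0.6, 0], [6, 0.6, 0]], rot=[[0, 0, 0], [0, 0, 0], [0, 0, 0], [0, 0, 0], [0, 0, 0]])

```text
t: 3.45
position: [0.4177, -0.246, 0.0429]
ee_rot: [0.999, 0.048, -0.001, 0.001]
wrist_force: [-8.9, -1.0, 7.4]
opening: 0.004
grasp_force: 4.4
```

move_arm(dp=[[7, 0.7, 0], [7, 0.7, 0], [6, 0.6, 0], [6, 0.6, 0], [3, 0.3, 0]], rot=[[0, 0, 0], [0, 0, 0], [0, 0, 0], [0, 0, 0], [0, 0, 0]])

```text
t: 3.95
position: [0.4463, -0.243, 0.0429]
ee_rot: [0.999, 0.048, -0.002, 0.001]
wrist_force: [-10.6, 0.2, 7.5]
opening: 0.003
grasp_force: 5.3
```

move_arm(dp=[[4, 0.4, 0], [3, 0.3, 0], [1, 0.1, 0]], rot=[[0, 0, 0], [0, 0, 0], [0, 0, 0]])

```text
t: 4.25
position: [0.4526, -0.2423, 0.0429]
ee_rot: [0.999, 0.048, -0.004, 0.0]
wrist_force: [-19.8, 0.6, 12.3]
opening: 0.011
grasp_force: 9.7
```

move_arm(dp=[[1.5, 0.1, 0]], rot=[[0, 0, 0]])

```text
t: 4.35
position: [0.4526, -0.2423, 0.0429]
ee_rot: [0.999, 0.047, -0.005, 0.0]
wrist_force: [-27.1, 0.1, 16.4]
opening: 0.002
grasp_force: 13.5
```

The paddle is at its end stop: the force climbs to 27 N with no further travel. I back off and rise for a look.

move_arm(dp=[[-10, -1, 0], [-20, -2, 0], [-25, -2.5, 0], [-25, -2.5, 0], [0, 0, 30]], rot=[[0, 0, 0], [0, 0, 0], [0, 0, 0], [0, 0, 0], [0, 0, 0]])

```text
t: 4.85
position: [0.3723, -0.2476, 0.0669]
ee_rot: [0.999, 0.047, -0.004, -0.003]
wrist_force: [0.4, -0.5, 0.0]
opening: 0.005
grasp_force: 0.0
```

move_arm(dp=[[0, 0, 45], [20, 0, 45], [40, 4, 20], [40, 4, 0], [0, 0, 0]], rot=[[0, 0, 0], [0, 0, 0], [0, 0, 0], [0, 0, 0], [0, 0, 0]], jaw=1)

```text
t: 5.35
position: [0.4804, -0.2407, 0.1812]
ee_rot: [0.999, 0.049, 0.001, -0.0]
wrist_force: [-0.8, 0.0, -1.8]
opening: 0.422
grasp_force: 0.0
```

```bash
sed -i 's/"dispenser":\[/"packer0":[box(.028,.064,-.028,.028,.02,.034)],"dispenser":[/' fit.py
cat > pk.py <<'E'
from fit import *
s=readout.state(); p,im=snap("wrist")
D=np.array([.504,-.237,.1])
big=cv2.resize(im,(784,588),interpolation=cv2.INTER_CUBIC)
for n,P in PARTS.items():
    if n!="sled":
        for Q in P:
            for q in proj(p,T(Q,D))*1.4: cv2.circle(big,tuple(int(a) for a in q),2,(255,0,0),-1)
for r in models.regions_of("packer0","wrist"):
    c=onz(p,[r["extent"][:2]],.034)[0]; print(round(r["score"],2),np.round(r["extent"]),c)
    if np.hypot(*(c[:2]-(D[:2]+[.046,.005])))<.03: print("fit",fit("packer0",p,r["region"],D),r["region"].sum())
cv2.imwrite("pics/w2.png",big[:,:,::-1]); print(s["t"],s["position"],np.degrees(2*np.arctan2(s["ee_rot"][1],s["ee_rot"][0])),s["opening"])
E
python3 pk.py
```

```text
0.87 [274. 171.  76.  48.] [ 0.4999 -0.2362  0.034 ]
0.86 [439. 168.  64.  76.] [ 0.5164 -0.3754  0.034 ]
0.7 [275. 110.  68.  47.] [ 0.5499 -0.2322  0.034 ]
fit (array([ 0.5031, -0.2355,  0.0983]), np.float64(2.074739077529822)) 3159
0.65 [125. 162.  75.  62.] [ 0.4949 -0.1099  0.034 ]
0.61 [ 20. 266.  38. 131.] [ 0.388  -0.0094  0.034 ]
0.51 [275. 147.  30.   3.] [ 0.5197 -0.235   0.034 ]
5.35 [ 0.4804 -0.2407  0.1812] 5.654617005834673 0.42179297060102444
```

View pics/w2.png

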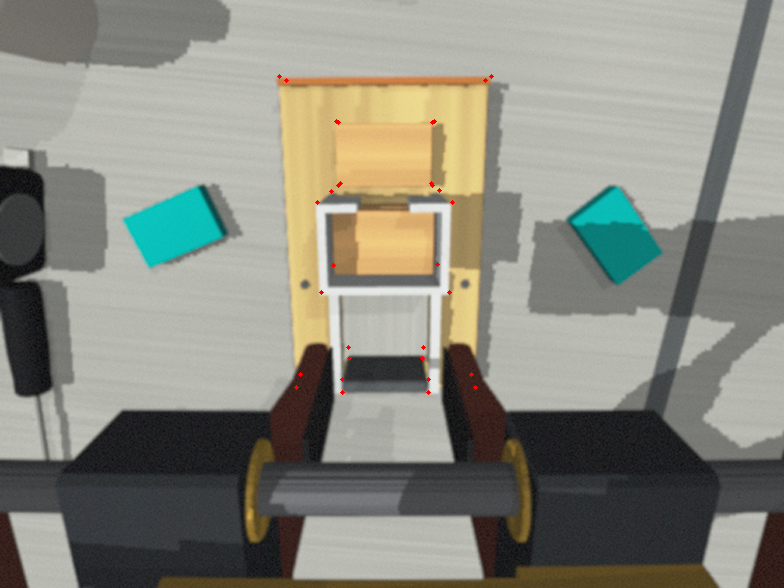

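The packer has come out onto the landing at (384,154), exactly where predicted. The paddle has sprung back to (384,372) and the stack has dropped by one. Now the grasp.

move_arm(dp=[[35, 5, 0], [35, 5, 0], [0, 0, -40], [0, 0, -45], [0, 0, -40]], rot=[[0, 0, 0], [0, 0, 0], [0, 0, 0], [0, 0, 0], [0, 0, 0]], jaw=1)

```text
t: 5.95
position: [0.5457, -0.2316, 0.0553]
ee_rot: [0.999, 0.048, 0.0, 0.0]
wrist_force: [0.6, -0.8, 0.8]
opening: 0.966
grasp_force: 0.0
```

move_arm(dp=[[0, 0, -15], [0, 0, 0]], rot=[[0, 0, 0], [0, 0, 0]])

```text
t: 6.15
position: [0.5445, -0.2311, 0.0394]
ee_rot: [0.999, 0.047, -0.002, -0.001]
wrist_force: [-0.8, -0.3, 0.1]
opening: 0.999
grasp_force: 0.0
```

move_arm(dp=[[6, 0.5, -9], [0, 0, -8], [0, 0, 0]], rot=[[0, 0, 0], [0, 0, 0], [0, 0, 0]])

```text
t: 6.45
position: [0.5528, -0.2312, 0.025]
ee_rot: [0.999, 0.048, 0.0, 0.0]
wrist_force: [0.5, -0.6, -0.5]
opening: 0.997
grasp_force: 0.0
```

move_arm(dp=[[0, 0, 0], [0, 0, 0], [0, 0, 0], [0, 0, 0], [0, 0, 0]], rot=[[0, 0, 0], [0, 0, 0], [0, 0, 0], [0, 0, 0], [0, 0, 0]], jaw=0.5)

```text
t: 6.95
position: [0.5526, -0.2312, 0.0249]
ee_rot: [0.999, 0.048, 0.0, 0.0]
wrist_force: [-0.4, -0.3, 0.3]
opening: 0.636
grasp_force: 30.0
```

The grip holds at 56 mm. I lift and carry the packer high over to the sled.

move_arm(dp=[[0, 0, 15], [0, 0, 35], [0, 0, 45], [0, 0, 45], [-4, 20, 40]], rot=[[0, 0, 0], [0, 0, 0], [0, 0, 0], [0, 0, 0], [0, 0, 0]])

```text
t: 7.45
position: [0.5483, -0.2124, 0.2081]
ee_rot: [0.999, 0.047, 0.001, 0.001]
wrist_force: [0.6, 0.1, -0.5]
opening: 0.635
grasp_force: 30.0
```

move_arm(dp=[[-5, 40, 4], [-5, 40, 4], [-5, 40, 0], [-5, 40, 0], [-5, 40, 0]], rot=[[0, 0, -1.5], [0, 0, -1.5], [0, 0, -1.5], [0, 0, -1.5], [0, 0, -1.5]])

```text
t: 7.95
position: [0.523, -0.0096, 0.2141]
ee_rot: [1.0, -0.018, 0.001, 0.0]
wrist_force: [0.6, -0.3, -0.4]
opening: 0.633
grasp_force: 30.0
```

move_arm(dp=[[-5, 40, 0], [-5, 40, 0], [-5, 40, 0], [-5, 40, 0], [-5, 40, 0]], rot=[[0, 0, -1.5], [0, 0, -1.5], [0, 0, -1.5], [0, 0, -1.5], [0, 0, -1.5]])

```text
t: 8.45
position: [0.498, 0.1905, 0.2141]
ee_rot: [0.996, -0.084, 0.001, -0.0]
wrist_force: [0.3, -0.0, 0.2]
opening: 0.634
grasp_force: 30.0
```

move_arm(dp=[[0, 40, -10], [0, 0, 0]], rot=[[0, 0, -1.5], [0, 0, 0]])

```text
t: 8.65
position: [0.4971, 0.2328, 0.2021]
ee_rot: [0.996, -0.094, -0.001, -0.0]
wrist_force: [0.4, -1.2, -0.8]
opening: 0.632
grasp_force: 30.0
```

```bash
python3 look.py sled w3 .5157 .2287 -.2006
```

```text
0.7 [ 0.5164  0.232  -0.2057] -11.788309747345314 5969.587703329264 53616
8.65 [0.4971 0.2328 0.2021] -10.760523221940359 0.631701805084933
```

View pics/w3.png

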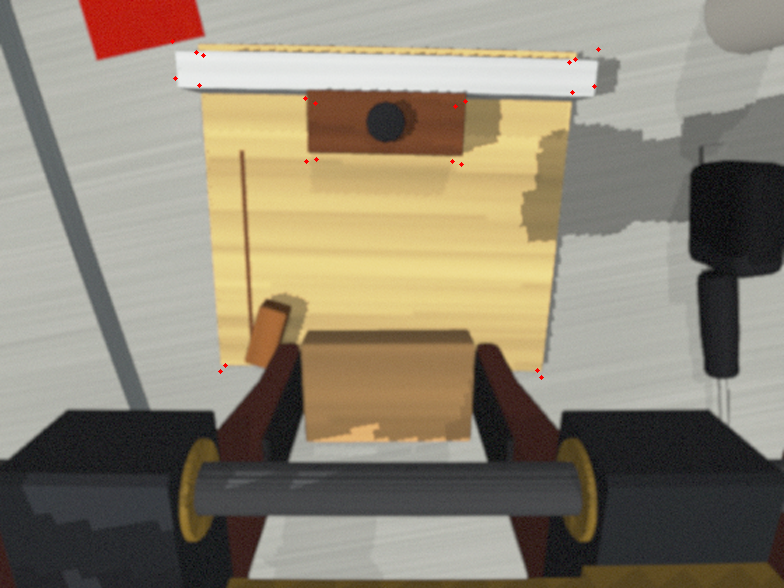

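The wrist view shows the packer held square at (387,385) and the stop block with its front edge from about (307,152) to (464,156). The offcut is at (268,332). The model outline puts the block's face some mm too near, so I measure the face directly.

Run:
```python
from fit import *
p,im=snap("wrist"); s=readout.state()
a=im.astype(int); y,x=np.mgrid[:420,:560]
m=(a[...,0]-a[...,2]>15)&(a.sum(2)<260)&(y>60)&(y<125)&(x>205)&(x<350)
m=cv2.morphologyEx(m.astype(np.uint8),cv2.MORPH_OPEN,np.ones((3,3)))
n,l,st,_=cv2.connectedComponentsWithStats(m); k=1+st[1:,4].argmax(); print(st[k])
b=l==k; print([int(a[int(r),270].sum()) for r in range(100,120)])
cols=np.arange(st[k][0]+8,st[k][0]+st[k][2]-8); bot=np.array([np.where(b[:,c])[0].max()+.5 for c in cols])
f=np.polyfit(cols,bot,1); f=np.polyfit(cols[abs(np.polyval(f,cols)-bot)<1.5],bot[abs(np.polyval(f,cols)-bot)<1.5],1)
mid=st[k][1]+st[k][3]//2+8; xs=np.where(b[mid+8])[0]; L,R=xs.min()-.5,xs.max()+.5
for z in(.057,.012):
    w=onz(p,[[L,np.polyval(f,L)],[R,np.polyval(f,R)]],z); d=w[0]-w[1]
    yaw=np.degrees(np.arctan2(-d[0],d[1])); print(z,w,"len",np.linalg.norm(d),"yaw",yaw,"mid",w.mean(0))
print(s["t"],s["position"],s["ee_rot"],ray(p,[[280,210]])[0])
# held packer front bottom edge via its region
for r in models.regions_of("packer0","wrist")[:3]: print(r["score"],np.round(r["extent"]))
```

```text
[ 216   68  112   45 4116]
[121, 117, 110, 128, 162, 202, 218, 232, 211, 206, 225, 258, 366, 501, 532, 534, 524, 524, 510, 495]
0.057 [[0.5756 0.2641 0.057 ]
 [0.5574 0.1784 0.057 ]] len 0.08763711437077834 yaw -11.975758526856575 mid [0.5665 0.2212 0.057 ]
0.012 [[0.5761 0.2713 0.012 ]
 [0.5553 0.173  0.012 ]] len 0.1004293278368311 yaw -11.975758526856593 mid [0.5657 0.2221 0.012 ]
8.8 [0.4985 0.2285 0.2035] [ 0.9954 -0.0958  0.0003  0.0001] [0.5722 0.2151 0.3653]
0.73 [279. 276. 123.  84.]
0.26 [190. 238.  34.  53.]
```

move_arm(dp=[[20, -1, -20], [20, -1.5, -30], [0, 0, -40], [0, 0, -40], [0, 0, -25]], rot=[[0, 0, -1], [0, 0, 0], [0, 0, 0], [0, 0, 0], [0, 0, 0]])

```text
t: 9.35
position: [0.5378, 0.2241, 0.0447]
ee_rot: [0.994, -0.106, -0.001, 0.001]
wrist_force: [-0.3, -0.1, -1.5]
opening: 0.636
grasp_force: 30.0
```

move_arm(dp=[[0, 0, -10], [0, 0, 0]], rot=[[0, 0, 0], [0, 0, 0]])

```text
t: 9.55
position: [0.5381, 0.2251, 0.0368]
ee_rot: [0.994, -0.106, -0.001, 0.001]
wrist_force: [0.0, -0.4, 0.2]
opening: 0.633
grasp_force: 30.0
```

move_arm(dp=[[5, -1, -10], [0, 0, -6], [0, 0, -2]], rot=[[0, 0, 0], [0, 0, 0], [0, 0, 0]])

```text
t: 9.85
position: [0.5439, 0.2253, 0.0199]
ee_rot: [0.994, -0.105, 0.0, -0.0]
wrist_force: [-0.1, 0.7, -0.2]
opening: 0.634
grasp_force: 30.0
```

move_arm(dp=[[0, 0, -1.5], [0, 0, 0]], rot=[[0, 0, 0], [0, 0, 0]])

```text
t: 10.05
position: [0.5435, 0.2255, 0.0183]
ee_rot: [0.995, -0.105, 0.0, -0.0]
wrist_force: [0.6, 0.6, -0.1]
opening: 0.637
grasp_force: 30.0
```

move_arm(dp=[[2, -0.4, -1.2], [2, -0.4, 0], [2, -0.4, 0], [0, 0, 0]], rot=[[0, 0, 0], [0, 0, 0], [0, 0, 0], [0, 0, 0]])

```text
t: 10.45
position: [0.5498, 0.2241, 0.017]
ee_rot: [0.994, -0.105, 0.0, -0.0]
wrist_force: [0.1, -0.6, 0.1]
opening: 0.637
grasp_force: 30.0
```

move_arm(dp=[[1, -0.2, 0], [1, -0.2, 0]], rot=[[0, 0, 0], [0, 0, 0]])

```text
t: 10.65
position: [0.5512, 0.2239, 0.0169]
ee_rot: [0.994, -0.105, -0.0, -0.0]
wrist_force: [-3.3, 0.1, 1.3]
opening: 0.637
grasp_force: 30.0
```

move_arm(dp=[[0.6, -0.1, 0], [0.6, -0.1, 0], [0, 0, 0]], rot=[[0, 0, 0], [0, 0, 0], [0, 0, 0]])

```text
t: 10.95
position: [0.5513, 0.2238, 0.0169]
ee_rot: [0.995, -0.105, -0.002, 0.0]
wrist_force: [-7.2, -0.1, 4.2]
opening: 0.633
grasp_force: 30.0
```

move_arm(dp=[[0, 0, 0], [0, 0, 0], [0, 0, 0], [0, 0, 0]], rot=[[0, 0, 0], [0, 0, 0], [0, 0, 0], [0, 0, 0]], jaw=0.85)

```text
t: 11.35
position: [0.5529, 0.2235, 0.017]
ee_rot: [0.994, -0.105, 0.0, -0.0]
wrist_force: [0.1, -1.0, 1.0]
opening: 0.848
grasp_force: 0.0
```

move_arm(dp=[[0, 0, 10], [0, 0, 20], [-20, 4, 30], [-25, 5, 20], [0, 0, 0]], rot=[[0, 0, 0], [0, 0, 0], [0, 0, 0], [0, 0, 0], [0, 0, 0]])

```text
t: 11.85
position: [0.508, 0.234, 0.1021]
ee_rot: [0.995, -0.104, 0.003, -0.002]
wrist_force: [0.9, 0.2, -0.5]
opening: 0.848
grasp_force: 0.0
```

```bash
python3 look.py sled w4 .519 .231 -.206
```

```text
0.77 [ 0.5149  0.2324 -0.211 ] -12.09048240821572 14135.757723551615 94315
11.85 [0.508  0.234  0.1021] -11.952562781961257 0.8481804767506498
```

View pics/w4.png

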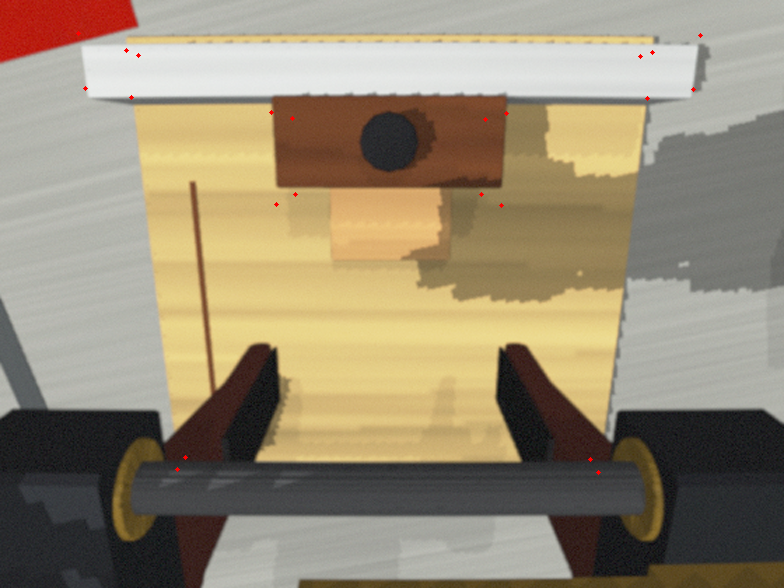

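The packer lies against the block at (390,223), inside the block's ends (277–505) and visually flush. I give it a gentle centred nudge with shut fingers to seat it.

move_arm(dp=[[-5, 1, 0], [0, 0, 0], [0, 0, 0], [0, 0, 0], [0, 0, -20]], rot=[[0, 0, 0], [0, 0, 0], [0, 0, 0], [0, 0, 0], [0, 0, 0]], jaw=0)

```text
t: 12.45
position: [0.5045, 0.2341, 0.0794]
ee_rot: [0.994, -0.105, 0.002, -0.001]
wrist_force: [0.1, -0.3, 1.0]
opening: 0.433
grasp_force: 0.0
```

move_arm(dp=[[0, 0, -30], [0, 0, -20], [0, 0, -11], [0, 0, 0]], rot=[[0, 0, 0], [0, 0, 0], [0, 0, 0], [0, 0, 0]])

```text
t: 12.85
position: [0.5021, 0.2333, 0.0145]
ee_rot: [0.994, -0.105, -0.001, 0.001]
wrist_force: [-0.3, 0.4, 0.0]
opening: 0.069
grasp_force: 0.0
```

move_arm(dp=[[5, -1, 0], [3, -0.6, 0], [2, -0.4, 0], [2, -0.4, 0]], rot=[[0, 0, 0], [0, 0, 0], [0, 0, 0], [0, 0, 0]])

```text
t: 13.25
position: [0.5153, 0.2313, 0.0167]
ee_rot: [0.994, -0.105, 0.001, -0.0]
wrist_force: [0.5, 0.5, -0.5]
opening: 0.004
grasp_force: 0.0
```

move_arm(dp=[[1.5, -0.3, 0], [1.5, -0.3, 0], [1, -0.2, 0], [0.5, -0.1, 0]], rot=[[0, 0, 0], [0, 0, 0], [0, 0, 0], [0, 0, 0]])

```text
t: 13.65
position: [0.5192, 0.2303, 0.0159]
ee_rot: [0.994, -0.105, -0.0, 0.0]
wrist_force: [-0.9, 0.0, 0.9]
opening: 0.005
grasp_force: 0.2
```

move_arm(dp=[[0.7, -0.1, 0], [0.7, -0.1, 0], [0, 0, 0]], rot=[[0, 0, 0], [0, 0, 0], [0, 0, 0]])

```text
t: 13.95
position: [0.5193, 0.2303, 0.0159]
ee_rot: [0.995, -0.105, -0.002, 0.0]
wrist_force: [-5.3, 0.3, 3.0]
opening: 0.002
grasp_force: 3.0
```

The nudge force rises with no travel, so the packer is seated. I retreat and take a last look.

move_arm(dp=[[-5, 1, 0], [-10, 2, 0], [0, 0, 30], [0, 0, 40], [0, 0, 40]], rot=[[0, 0, 0], [0, 0, 0], [0, 0, 0], [0, 0, 0], [0, 0, 0]])

```text
t: 14.45
position: [0.5046, 0.2331, 0.1266]
ee_rot: [0.995, -0.105, -0.0, 0.0]
wrist_force: [0.4, 0.5, -0.2]
opening: 0.005
grasp_force: 0.0
```

move_arm(dp=[[-10, 0, 30], [0, 0, 0], [0, 0, 0]], rot=[[0, 0, 0], [0, 0, 0], [0, 0, 0]])

```text
t: 14.75
position: [0.4956, 0.2334, 0.1565]
ee_rot: [0.995, -0.105, 0.001, -0.0]
wrist_force: [-0.5, -0.5, -0.1]
opening: 0.004
grasp_force: 0.0
```

Run:
```python
from h import *
p,im=snap("wrist"); _,sd=snap("side")
a=cv2.resize(im[60:240,150:410],(780,540)) ; b=cv2.resize(sd[120:360,170:400],(0,0),fx=2.25,fy=2.25)
cv2.imwrite("pics/end.png",np.hstack([cv2.resize(a,(400,277)),cv2.resize(b,(400,417))[:277]*0]+[])[:, :400][:,:,::-1])
h=np.vstack([cv2.resize(im[60:240,150:410],(400,277)),np.zeros((140,400,3),np.uint8)])
cv2.imwrite("pics/end.png",np.hstack([h,cv2.resize(b,(400,417))])[:,:,::-1]); print(readout.state()["position"])
```

```text
[0.49485869 0.23290113 0.15405636]
```

View pics/end.png

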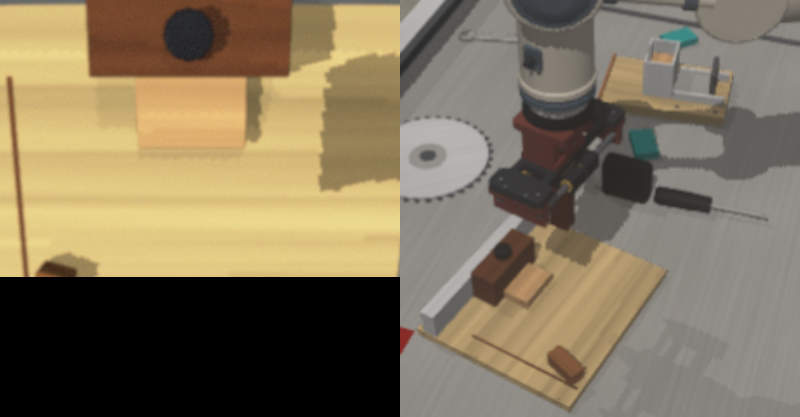

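The packer at (191,112) lies flat and flush against the block, inside its ends. The paddle is out at (714,75), the stack is in the magazine, and the tape, screwdriver and offcut are in place; the glue bottle is hidden behind the arm.

```bash
python3 -c "
from cell import hand_in
print(hand_in())"
```

```text
the job is handed in; nothing more can be done
None
```

The job is handed in: one full paddle push brought out one packer, which lies flat and flush against the stop block, and the paddle sprung back; the glue bottle was hidden by the arm in the last picture, the other loose things looked untouched.

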